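# Put away the weights, stoppers and pot after the practical

## Task

Clear up after the science lesson: stand the large and the small brass weight upright in the large and the small round recess of the wooden block, the large and the small rubber stopper upright, narrow end down, in the large and the small bay of the two-bay white-rimmed tray, and the capped sample pot upright in the single-bay white-rimmed tray. Every piece must stand flat on the floor of its own recess or bay, let go and at rest; do not disturb the wash bottle or the hand-held probe.

Things in the scene. Friction and masses are not known exactly. Their poses are not given: they have to be found in the camera images.
- big_weight_mid (a point): Large knobbed brass weight, 60 mm tall, about 0.5 kg, standing upright: plain cylinder 40 mm in diameter for the lower 42 mm, then a neck and a knob 24 mm in diameter at the top. The point is on its axis half-way up, 30 mm above its underside; z is its axis, up.
- small_weight_mid (a point): Small knobbed brass weight, 54 mm tall, about 0.2 kg, standing upright: plain cylinder 28 mm in diameter for the lower 36 mm, then a neck and a knob 18 mm in diameter at the top. The point is on its axis half-way up, 27 mm above its underside; z is its axis, up.
- big_stopper_mid (a point): Large black rubber stopper, a solid slightly tapered plug 54 mm tall, 40 mm in diameter at the bottom and 45 mm at the top, standing on its narrow end. The point is on its axis half-way up, 27 mm above its underside; z is its axis, up.
- small_stopper_mid (a point): Small black rubber stopper, a solid slightly tapered plug 52 mm tall, 24 mm in diameter at the bottom and 29 mm at the top, standing on its narrow end. The point is on its axis half-way up, 26 mm above its underside; z is its axis, up.
- pot_mid (a point): Capped ivory plastic sample pot, closed, 56 mm tall: round body 42 mm in diameter for the lower 43 mm, white cap 46 mm in diameter and 13 mm high on top; about 0.08 kg. The point is on its axis half-way up, 28 mm above its underside; z is its axis, up.
- weight_block: Fixed light wooden block, 84 mm (its x) by 140 mm (its y) by 16 mm high, with two round recesses in its top, lined dark grey, 5 mm deep (their floors 11 mm above the table): the large one 64 mm in diameter centred at x = 0, y = -30 mm, the small one 48 mm in diameter centred at x = 0, y = +36 mm, in the block's own axes. Origin at the centre of its underside, on the table; z up; it may be turned about z.
- two_bay_tray: Fixed shallow tray, white rims with dark grey lined floors, 76 mm (its x) by 127 mm (its y), rims and divider 5 mm thick and 9 mm high, floor 4 mm above the table, so the bays are 5 mm deep. Large bay 66 mm (x) by 66 mm (y) centred at x = 0, y = -25.5 mm; small bay 66 mm (x) by 46 mm (y) centred at x = 0, y = +35.5 mm, in the tray's own axes. Origin at the centre of its underside, on the table; z up; it may be turned about z.
- one_bay_tray: Fixed shallow tray, white rims with a dark grey lined floor, 78 mm square, rims 5 mm thick and 9 mm high, floor 4 mm above the table: one bay 68 mm square and 5 mm deep, centred on the origin. Origin at the centre of its underside, on the table; z up; it may be turned about z.
- wash_bottle: Bystander: standing wash bottle, 62 mm in diameter, 156 mm tall to the top of its cap, with a thin bent spout above it to about 203 mm. Origin at the centre of its underside. Leave it alone.
- probe: Bystander: black hand-held probe lying along its own y, about 230 mm long (from y = -110 to +118 mm), up to 34 mm wide and 25 mm high, beyond the trays. Origin on its underside. Leave it alone.

How it is judged:
By the outcome, as a careful person would: the job done as asked, in the order asked, and still so for the second after the job is handed in, with the robot touching nothing.
It also fails if it takes over 120 s, if anything falls off the work surface, if the arm or the gripper's body presses on something with over 40 N, if the wrist force passes 120 N, or if a joint passes its speed limit or range.

## Robot

A 7-joint arm with a two-finger parallel gripper is mounted at the origin on the work surface. World frame = base frame: x ahead of the robot, y to its left, z up, the work surface at z = 0. Lengths are in m, angles in degrees, forces in N, time in s.
With the tool pointing down it reaches from about 0.425 to 0.875 m from the base axis. Payload 4.7 kg.
Tool frame: the origin (TCP) lies at the very end of the fingers, on their centre line; the grasp point (between the pads) lies 19 mm behind it; x points along the fingers, z is the direction in which the jaws open and shut, and the axes are right-handed (so a half turn about x gives the same grasp; the last joint's range is limited). The gripper opens to 87 mm and grips with 3 to 60 N. Pads are 19 mm wide; open, the fingers measure 117 mm over their backs; the gripper's body (75 mm by 190 mm) begins 51 mm behind the grasp point.
Start: joints at [75.808, 18.392, -4.016, 83.108, 1.295, 78.541, -3.26], TCP at [0.168, -0.628, 0.223] pointing down, gripper open.
Joint ranges: [-163.93, 163.93], [-17.29, 119.83], [-79.2, 71.16], [3.27, 140.29], [-89.18, 269.18], [5.43, 117.66], [-154.24, 154.24]. Speed limits (degrees/s): [147.25, 147.25, 180, 180, 180, 180, 180].

## Interface

Orientations are given as [roll, pitch, yaw] about the fixed x, y, z axes, in that order (R = Rz(yaw) Ry(pitch) Rx(roll)).
In Python, from cell import env gives the robot as it stands. The module is installed in compiled form; this text tells all that it offers.
- The arm moves only by the tool drive_tool, never from a script. Its argument "increments" is a list of rows, each a list of 2 entries, a list of its own where there are three numbers: the shift along the tool's x, y, z scaled (see below), then the turn, a rotation vector about the tool's x, y, z scaled (see below). In form: [[[dx, dy, dz], [wx, wy, wz]], ...]. A call has 1 to 10 rows; each row shifts and turns the commanded pose from where the row before left it, along the tool's axes as they then stand; what a row does not reach is not made up. The controller multiplies each number of a shift by 0.04 m and each number of a turn by 120 degrees. A row lasts 1/10 s, in which the tool goes at most 50 mm and 8.59 degrees, less where a joint would pass 70% of its speed; a pose out of reach is approached as far as the arm can. A call with a number of a shift or a turn outside -1 to 1 is refused whole. A call with a gripper value outside its range is refused whole. "hand" is the gripper's target within -1 to 1 (fully open at 1, half-way at 0, shut at -1), set as the call begins (left out, the last holds). The fingers move at their own pace and stop on an object; "squeeze" is the grip in N (left out, the last holds). Time passes only in rows, so rows that do not move let the fingers close. It gives the time, the measured TCP pose, the force and the opening at its end, in the units of the state.
- env.get_obs(): the state, without advancing time (a new reading comes with each control period).
- env.read_camera(name): name is "scene" or "top" or "wrist"; returns a dict with "frame" (384x512x3 uint8, red, green, blue), "fx", "fy", "cx", "cy" (pixels), "distortion" ([k1, k2, p1, p2, k3] as OpenCV has them; the pictures are not rectified), "R" (3x3) and "t" (3): a world point X has camera coordinates R X + t. Camera axes: x right, y down, z forward; pixel columns grow to the right and rows downward; lengths in m; the calibration is good to about 2 mm. A picture is of the moment at which its call begins. There is no depth.
- env.sign_off(): hands the job in, once; it reports no verdict.
The state is a dict: "time_s": time; "qpos": joint angles; "joint_velocities": joint speeds; "effort": joint torques, N m; "tool_pos": TCP position; "tool_rot": TCP orientation; "force": force on the tool from outside, world axes, zero at the start; "wrist_torque": the same for the moment, N m; "grip_width": finger opening in m.
Only numpy, scipy, OpenCV 4.12 (cv2) and the standard library are available. Lean on these libraries where they do the work, as an engineer would, in place of code of your own. Each camera call takes 0.05 s, during which the arm holds its last target.

## Working session

There is one attempt and no reset: what is moved stays moved. The work goes in short steps, Python scripts to look and compute and a tool call to move; the robot and the scene stay as the last step left them, time stands still between calls to the robot, and variables do not carry over. Pictures are saved under pics/ and viewed, and the job is handed in when it is done.

Besides the shell and the picture viewer there is one more tool, called as a command line: name --argument value ..., lists and objects as JSON in quotes. drive_tool: Moves the arm, as the interface text tells. Shifts and turns lie within -1 to 1; 1 stands for 0.04 m of shift or 120 degrees of turn. Its arguments: {"type":"object","properties":{"increments":{"type":"array"},"hand":{"type":"number"},"squeeze":{"type":"number"}},"required":["increments"]}

```bash
mkdir -p pics; python3 - <<'E'
from cell import env
import cv2
o=env.get_obs()
for k,v in o.items(): print(k,v)
for n in ["scene","top","wrist"]:
    c=env.read_camera(n); cv2.imwrite(f"pics/{n}0.png",c["frame"][:,:,::-1])
    print(n,c["fx"],c["fy"],c["cx"],c["cy"],c["distortion"],c["R"],c["t"])
E
```

```text
time_s 0.0
qpos [75.80835218 18.43929946 -4.01332772 83.17529339  1.29493946 78.54097071
 -3.25862679]
joint_velocities [-0.08982977 -0.11827336  0.00166901 -0.01603511 -0.04835076 -0.0235525
 -0.11931093]
effort [ 3.57674198e-04 -4.91292858e+01 -4.04048776e-01 -3.12536180e+01
 -6.42142701e-02  4.37211629e-02  1.94498421e-04]
tool_pos [ 0.16801011 -0.62733306  0.22145507]
tool_rot [-176.66676276   89.88948062  108.33391322]
force [ 0.43577054  0.30731438 -0.62570521]
wrist_torque [-0.00554014 -0.02186999  0.06225549]
grip_width 0.08704480581357622
scene 370.6377549251193 370.6377549251193 248.02353461167638 187.90786513614526 [-0.03515094  0.          0.          0.          0.        ] [[ 2.29632092e-01  9.73277286e-01 -6.53347071e-04]
 [ 7.29650591e-01 -1.72595725e-01 -6.61680233e-01]
 [-6.44111107e-01  1.51466301e-01 -7.49785864e-01]] [-0.26148478 -0.35121978  1.4396556 ]
top 400.5918834597976 400.5918834597976 259.37767631659636 187.8788575062645 [0.02121779 0.         0.         0.         0.        ] [[ 0.00473158 -0.9998959  -0.01363082]
 [-0.980484   -0.00195978 -0.19658912]
 [ 0.19654194  0.01429498 -0.98039121]] [0.11810691 0.61200017 1.05777555]
wrist 311.1440509293636 311.1440509293636 251.98914759523493 191.56878989128705 [-0.04758532  0.          0.          0.          0.        ] [[ 2.57666653e-01 -9.66233732e-01 -5.21292193e-04]
 [-9.33228911e-01 -2.49004952e-01  2.58998714e-01]
 [-2.50383098e-01 -6.62488466e-02 -9.65877526e-01]] [-0.65014169 -0.02980341  0.38846665]
```

View pics/scene0.png

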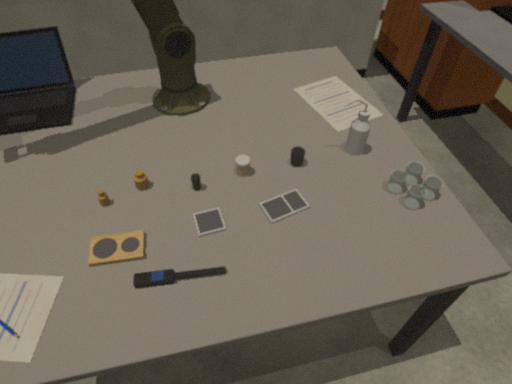

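View pics/top0.png

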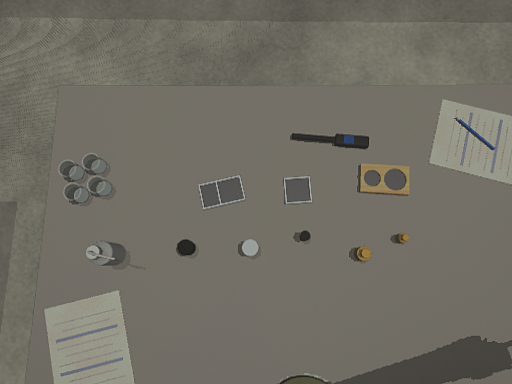

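View pics/wrist0.png

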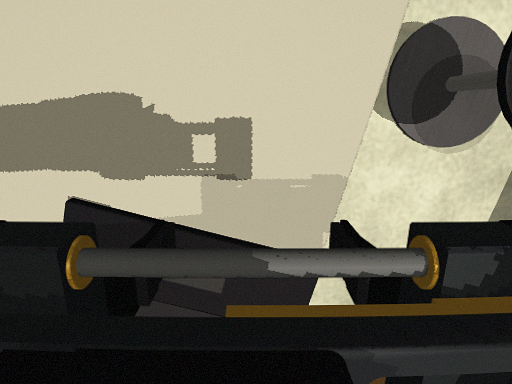

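Both cameras show everything: in the top view, the weights are at (364,254) and (403,238), stoppers at (186,247) and (305,236), the pot at (250,247), the block at (385,179), and trays at (222,192) and (298,190). I'll enlarge next.

```bash
cat > h.py <<'E'
import numpy as np, cv2
from scipy.spatial.transform import Rotation as Ro
def und(c,uv):
    K=np.array([[c["fx"],0,c["cx"]],[0,c["fy"],c["cy"]],[0,0,1]])
    return cv2.undistortPoints(np.array(uv,float).reshape(-1,1,2),K,np.array(c["distortion"])).reshape(-1,2)
def onplane(c,uv,z):
    R=np.array(c["R"]);t=np.array(c["t"]);o=-R.T@t
    n=und(c,uv);d=np.c_[n,np.ones(len(n))]@R
    return o+d*((z-o[2])/d[:,2])[:,None]
def proj(c,X):
    K=np.array([[c["fx"],0,c["cx"]],[0,c["fy"],c["cy"]],[0,0,1]])
    return cv2.projectPoints(np.array(X,float).reshape(-1,1,3),cv2.Rodrigues(np.array(c["R"]))[0],np.array(c["t"]),K,np.array(c["distortion"]))[0].reshape(-1,2)
E
python3 - <<'E'
import cv2,numpy as np
t=cv2.imread("pics/top0.png");s=cv2.imread("pics/scene0.png")
cv2.imwrite("pics/a1.png",cv2.resize(t[160:280,160:290],None,fx=5,fy=5,interpolation=0)[:600,:800])
cv2.imwrite("pics/a2.png",cv2.resize(t[155:275,280:420],None,fx=5,fy=5,interpolation=0)[:600,:800])
cv2.imwrite("pics/b1.png",cv2.resize(s[140:270,80:240],None,fx=4.6,fy=4.6,interpolation=0)[:600,:800])
E
```

```text
(no output)
```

View pics/a1.png

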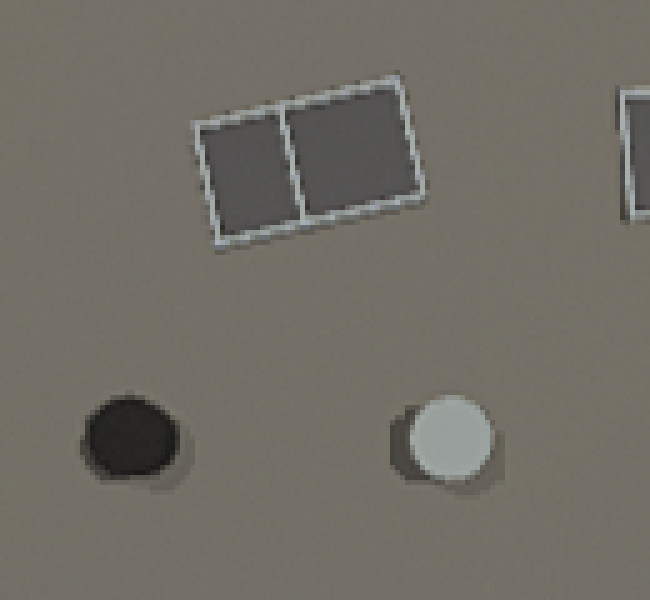

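View pics/a2.png

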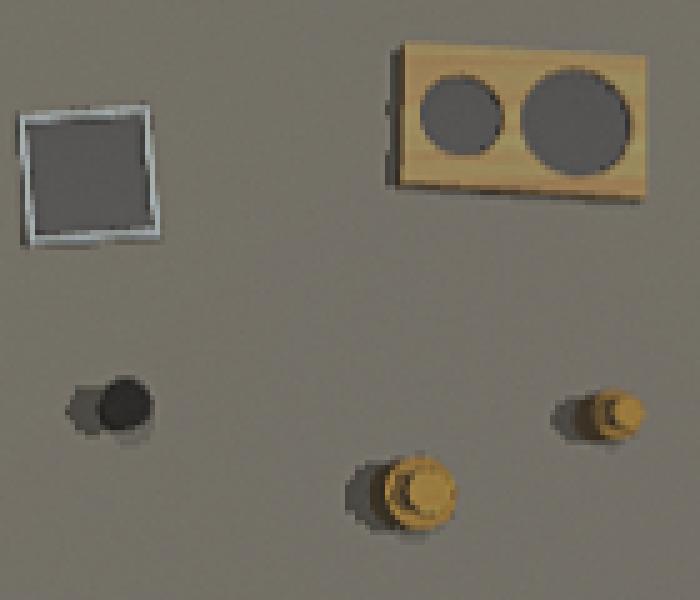

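View pics/b1.png

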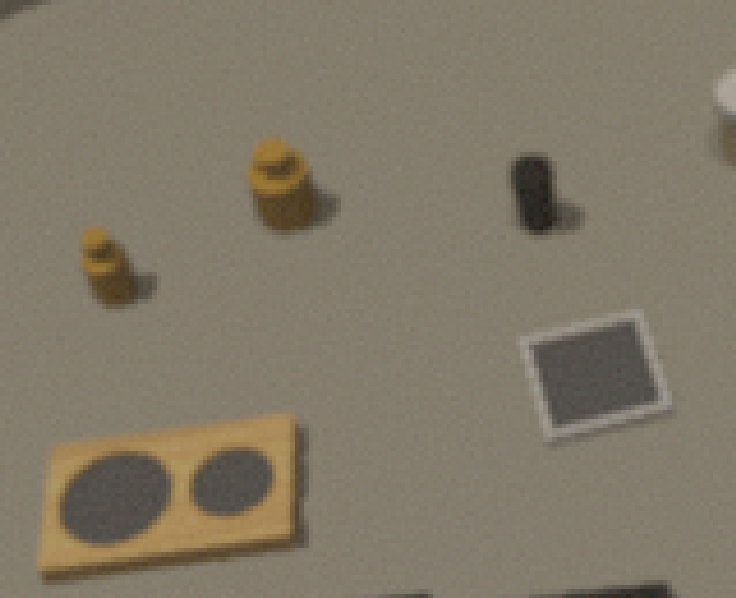

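```bash
python3 - <<'E'
from cell import env
from h import *
c=env.read_camera("top"); f=c["frame"]
hsv=cv2.cvtColor(f,cv2.COLOR_RGB2HSV); g=cv2.cvtColor(f,cv2.COLOR_RGB2GRAY)
roi=np.zeros_like(g);roi[160:275,160:420]=1
def blobs(m,a=15):
    n,l,s,ce=cv2.connectedComponentsWithStats((m*roi).astype(np.uint8))
    return [(tuple(s[i]),ce[i],l==i) for i in range(1,n) if s[i,4]>a]
print("bg",f[230,220],"stop",f[247,186],f[236,305],"brass",f[253,366],f[238,404],"block",f[166,380],"pot",f[247,250])
print("dark")
for s,ce,l in blobs(g<50): print(s,ce,onplane(c,[ce],.053)[0].round(4))
print("brass/orange")
for s,ce,l in blobs((hsv[...,1]>90)&(g>60)): print(s,ce)
print("bright")
for s,ce,l in blobs((g>140)): print(s,ce,onplane(c,[ce],.056)[0].round(4))
# grey floors
print("trays")
for s,ce,l in blobs((g>125)):
    cnt=cv2.findContours(l.astype(np.uint8),cv2.RETR_CCOMP,cv2.CHAIN_APPROX_NONE)
    for q,hh in zip(cnt[0],cnt[1][0]):
        if len(q)<20: continue
        P=onplane(c,q.reshape(-1,2),.009)[:,:2]
        r=cv2.minAreaRect((P*1000).astype(np.float32)); print(hh[3],r)
print("recess")
blk=(hsv[...,1]>60)&(g>70)
for s,ce,l in blobs(blk,300):
    cnt=cv2.findContours(l.astype(np.uint8),cv2.RETR_CCOMP,cv2.CHAIN_APPROX_NONE)
    for q,hh in zip(cnt[0],cnt[1][0]):
        if len(q)<20: continue
        P=onplane(c,q.reshape(-1,2),.016)[:,:2]
        print(hh[3],cv2.minAreaRect((P*1000).astype(np.float32)),cv2.fitEllipse((P*1000).astype(np.float32)))
for nm,u,h in [("Bknob",(365.8,253.2),.06),("Bcyl",(363.6,253.2),.042),("Sknob",(404.4,237),.054),("Scyl",(402.6,237.5),.036)]:
    print(nm,onplane(c,[u],h)[0].round(4))
E
```

```text
bg [116 112 103] stop [39 37 36] [45 43 42] brass [151 122  64] [158 125  64] block [153 127  87] pot [153 160 156]
dark
(np.int32(300), np.int32(231), np.int32(10), np.int32(10), np.int32(77)) [304.31168831 235.7012987 ] [ 0.4797 -0.0037  0.053 ]
(np.int32(178), np.int32(240), np.int32(18), np.int32(15), np.int32(214)) [185.89252336 247.20560748] [0.4472 0.3208 0.053 ]
brass/orange
(np.int32(360), np.int32(164), np.int32(49), np.int32(31), np.int32(819)) [382.4957265  179.18559219]
(np.int32(398), np.int32(233), np.int32(11), np.int32(10), np.int32(77)) [403.1038961  237.51948052]
(np.int32(357), np.int32(246), np.int32(14), np.int32(15), np.int32(162)) [363.72839506 253.19753086]
bright
(np.int32(199), np.int32(175), np.int32(46), np.int32(34), np.int32(177)) [220.45762712 192.05649718] [0.6005 0.2294 0.056 ]
(np.int32(284), np.int32(176), np.int32(28), np.int32(28), np.int32(113)) [297.69911504 189.37168142] [0.6087 0.0128 0.056 ]
(np.int32(242), np.int32(239), np.int32(16), np.int32(17), np.int32(203)) [249.71921182 246.96059113] [0.4483 0.1458 0.056 ]
trays
-1 ((652.580139160156
[... 1067 characters left out ...]
(138.97061157226562, 86.60370635986328), 86.17498779296875) ((649.1900024414062, -241.48345947265625), (95.7655029296875, 168.57156372070312), 176.35733032226562)
0 ((650.7802124023438, -205.31373596191406), (47.702579498291016, 49.71928024291992), 0.045849647372961044) ((651.139892578125, -205.75355529785156), (47.835121154785156, 50.21381759643555), 145.73876953125)
0 ((647.9263916015625, -272.5808410644531), (64.17093658447266, 64.36003875732422), 44.06488037109375) ((647.4666748046875, -271.7127685546875), (64.5879135131836, 65.69661712646484), 137.10769653320312)
Bknob [ 0.433  -0.1674  0.06  ]
Bcyl [ 0.4336 -0.1659  0.042 ]
Sknob [ 0.4774 -0.2755  0.054 ]
Scyl [ 0.4774 -0.2767  0.036 ]
```

```bash
python3 - <<'E'
from cell import env
from h import *
o=env.get_obs()
M=Ro.from_euler('xyz',o["tool_rot"],degrees=True)
print(M.as_matrix().round(3))
G=np.array([[0,0,1],[0,1,0],[-1,0,0]],float)
print("turn to goal, tool axes deg",np.degrees((M.inv()*Ro.from_matrix(G)).as_rotvec()).round(2))
c=env.read_camera("scene"); f=c["frame"][:,:,::-1].copy(); f=cv2.resize(f[130:280,60:400],None,fx=2.3,fy=2.3,interpolation=2)
P={"B":(.4334,-.1665,.06),"S":(.4774,-.276,.054),"BS":(.4472,.3208,.054),"SS":(.4797,-.0037,.052),"P":(.4483,.1458,.056)}
T=[(.6475,-.272,.011),(.651,-.2055,.011),(.6165,.2075,.004),(.603,.267,.004),(.6183,.0098,.004)]
pts=[]
for v in P.values(): pts+= [v,(v[0],v[1],0)]
for p in list(pts)+T:
    u=(proj(c,[p])[0]-[60,130]+.5)*2.3
    cv2.circle(f,tuple(u.round().astype(int)),2,(0,0,255),-1)
cv2.imwrite("pics/chk.png",f)
ct=env.read_camera("top")
print("bottle",onplane(ct,[(93,252)],.156),"probe edge",onplane(ct,[(292,136),(335,147),(369,147)],.02))
E
```

```text
[[-0.     0.966  0.259]
 [ 0.001  0.259 -0.966]
 [-1.    -0.    -0.001]]
turn to goal, tool axes deg [-7.5e+01 -6.0e-02 -4.0e-02]
bottle [[0.42977533 0.53038633 0.156     ]] probe edge [[ 0.77739662  0.0245486   0.02      ]
 [ 0.74335925 -0.1017291   0.02      ]
 [ 0.74330771 -0.20137345  0.02      ]]
```

View pics/chk.png

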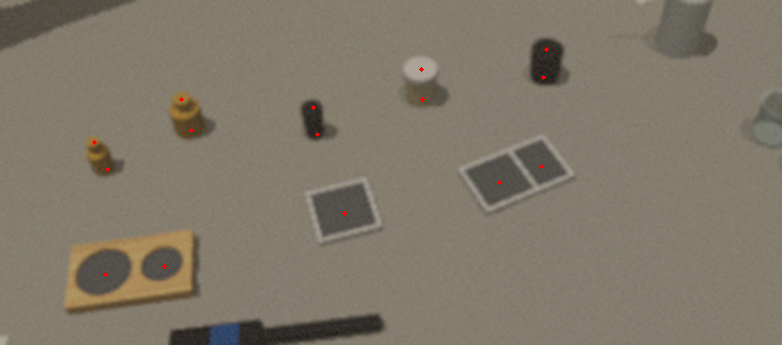

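The axis points line up with the pieces and recess centres in the scene view, so both cameras agree. First I'll turn -75° so tool y and z become world Y and X.

drive_tool --increments '[[[0,0,0],[-0.0695,0,0]],[[0,0,0],[-0.0695,0,0]],[[0,0,0],[-0.0695,0,0]],[[0,0,0],[-0.0695,0,0]],[[0,0,0],[-0.0695,0,0]],[[0,0,0],[-0.0695,0,0]],[[0,0,0],[-0.0695,0,0]],[[0,0,0],[-0.0695,0,0]],[[0,0,0],[-0.0695,0,0]],[[0,0,0],[0,0,0]]]' --hand 1 --squeeze 30

```text
time_s: 1.3
tool_pos: [0.1681, -0.6278, 0.2225]
tool_rot: [72.5, 90.0, 72.6]
force: [-0.3, 0.5, -0.5]
grip_width: 0.087
```

drive_tool --increments '[[[0.1,0.72,0.415],[0,0,0]],[[0.1,0.72,0.415],[0,0,0]],[[0.1,0.72,0.415],[0,0,0]],[[0.1,0.72,0.415],[0,0,0]],[[0.1,0.72,0.415],[0,0,0]],[[0.1,0.72,0.415],[0,0,0]],[[0.1,0.72,0.415],[0,0,0]],[[0.1,0.72,0.415],[0,0,0]],[[0.1,0.72,0.415],[0,0,0]],[[0.1,0.72,0.415],[0,0,0]]]'

```text
time_s: 2.3
tool_pos: [0.3345, -0.3385, 0.1826]
tool_rot: [-65.3, 90.0, -65.5]
force: [0.1, -0.4, 0.4]
grip_width: 0.0872
```

drive_tool --increments '[[[0.1,0.72,0.415],[0,0,0]],[[0.1,0.72,0.415],[0,0,0]],[[0.1,0.72,0.415],[0,0,0]],[[0.1,0.72,0.415],[0,0,0]],[[0.1,0.72,0.415],[0,0,0]],[[0.1,0.72,0.415],[0,0,0]],[[0,0,0],[0,0,0]],[[0,0,0],[0,0,0]],[[0,0,0],[0,0,0]]]'

```text
time_s: 3.2
tool_pos: [0.4329, -0.1679, 0.1586]
tool_rot: [-102.8, 90.0, -102.9]
force: [-0.2, -0.5, 0.9]
grip_width: 0.0871
```

```bash
cat > st.py <<'E'
from cell import env
from h import *
o=env.get_obs();M=Ro.from_euler('xyz',o["tool_rot"],degrees=True).as_matrix()
print(o["time_s"],np.round(o["tool_pos"],4),o["grip_width"],np.round(o["qpos"],1));print(M.round(3))
E
python3 st.py; python3 -c "
from cell import env;import cv2
cv2.imwrite('pics/w1.png',env.read_camera('wrist')['frame'][:,:,::-1])"
```

```text
3.2 [ 0.4329 -0.1679  0.1586] 0.08714544085113515 [ 57.8  -0.5 -39.3 112.1  -0.3  68.3  18.5]
[[-0.     0.002  1.   ]
 [-0.001  1.    -0.002]
 [-1.    -0.001 -0.   ]]
```

View pics/w1.png

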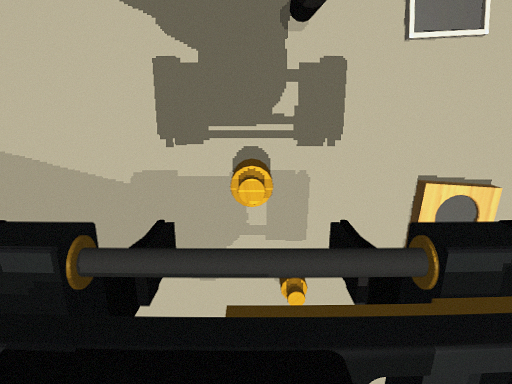

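The wrist view has the large weight centred between the jaws at (252,187). I'll check its position with a ray.

```bash
python3 -c "
from h import *
from cell import env
c=env.read_camera('wrist')
print(onplane(c,[(251.5,191)],.06),onplane(c,[(251.5,185)],.042), onplane(c,[(296,297)],.054))"
```

```text
[[ 0.43298531 -0.16742217  0.06      ]] [[ 0.43295927 -0.16653197  0.042     ]] [[ 0.47615124 -0.27670888  0.054     ]]
```

drive_tool --increments '[[[0.6,0.02,0],[0,0,0]],[[0.65,0,0],[0,0,0]],[[0.65,0,0],[0,0,0]],[[0.65,0,0],[0,0,0]],[[0.55,0,0],[0,0,0]],[[0.35,0,0],[0,0,0]],[[0.2,0,0],[0,0,0]],[[0,0,0],[0,0,0]],[[0,0,0],[0,0,0]]]'

```text
time_s: 4.2
tool_pos: [0.4339, -0.1664, 0.0132]
tool_rot: [-30.1, 89.9, -30.1]
force: [0.7, 0.3, 0.0]
grip_width: 0.0875
```

drive_tool --increments '[[[0,0,0],[0,0,0]],[[0,0,0],[0,0,0]],[[0,0,0],[0,0,0]],[[0,0,0],[0,0,0]],[[0,0,0],[0,0,0]],[[0,0,0],[0,0,0]],[[0,0,0],[0,0,0]],[[0,0,0],[0,0,0]]]' --hand -1 --squeeze 30

```text
time_s: 5.0
tool_pos: [0.4329, -0.166, 0.0125]
tool_rot: [178.9, 89.9, 178.9]
force: [-1.1, -0.0, 2.8]
grip_width: 0.0393
```

drive_tool --increments '[[[-0.4,0,0],[0,0,0]],[[-0.6,0,0],[0,0,0]],[[-0.6,0,0],[0,0,0]],[[-0.4,0,0],[0,0,0]],[[0,0,0],[0,0,0]]]'

```text
time_s: 5.5
tool_pos: [0.4344, -0.1665, 0.0939]
tool_rot: [-35.5, 89.8, -35.5]
force: [0.7, -0.2, -4.1]
grip_width: 0.0394
```

drive_tool --increments '[[[0,-0.15,0.3],[0,0,0]],[[0,-0.25,0.5],[0,0,0]],[[0,-0.325,0.665],[0,0,0]],[[0,-0.325,0.65],[0,0,0]],[[0,-0.325,0.65],[0,0,0]],[[0,-0.325,0.65],[0,0,0]],[[0,-0.325,0.65],[0,0,0]],[[0,-0.325,0.65],[0,0,0]],[[0,-0.2,0.4],[0,0,0]],[[0,-0.1,0.25],[0,0,0]]]'

```text
time_s: 6.5
tool_pos: [0.6479, -0.2723, 0.0888]
tool_rot: [152.9, 89.8, 152.9]
force: [-0.9, 0.2, -5.6]
grip_width: 0.0395
```

drive_tool --increments '[[[0,0,0],[0,0,0]],[[0,0,0],[0,0,0]],[[0,0,0],[0,0,0]]]'

```text
time_s: 6.8
tool_pos: [0.6469, -0.2712, 0.0913]
tool_rot: [161.7, 89.9, 161.8]
force: [0.3, -0.0, -4.4]
grip_width: 0.0392
```

```bash
python3 st.py; python3 -c "
from cell import env;import cv2
cv2.imwrite('pics/w2.png',env.read_camera('wrist')['frame'][:,:,::-1])"
```

```text
6.8 [ 0.6469 -0.2712  0.0913] 0.039205037907772265 [ 45.1  33.8 -35.   82.4  19.8  70.2   8. ]
[[-0.002 -0.001  1.   ]
 [ 0.001  1.     0.001]
 [-1.     0.001 -0.002]]
```

View pics/w2.png

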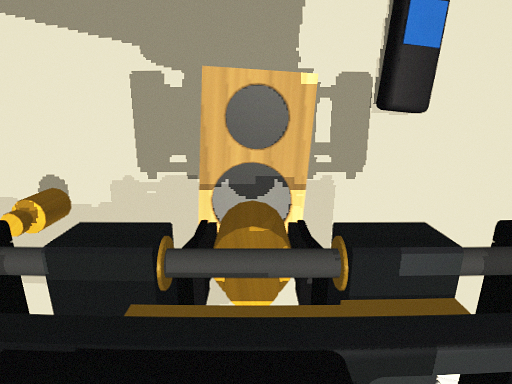

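The large weight hangs upright over the large recess, whose far rim shows around (250,195).

drive_tool --increments '[[[0.4,-0.01,0.01],[0,0,0]],[[0.5,0,0],[0,0,0]],[[0.4,0,0],[0,0,0]],[[0.2,0,0],[0,0,0]],[[0.1,0,0],[0,0,0]],[[0.05,0,0],[0,0,0]],[[0,0,0],[0,0,0]],[[0,0,0],[0,0,0]]]'

```text
time_s: 7.65
tool_pos: [0.6491, -0.2723, 0.0275]
tool_rot: [-23.8, 89.9, -23.8]
force: [-0.2, -0.3, -3.5]
grip_width: 0.0392
```

drive_tool --increments '[[[0.05,0,0],[0,0,0]],[[0,0,0],[0,0,0]],[[0,0,0],[0,0,0]]]'

```text
time_s: 7.95
tool_pos: [0.6484, -0.2722, 0.0247]
tool_rot: [-68.8, 90.0, -68.7]
force: [0.5, -1.0, -5.0]
grip_width: 0.0394
```

```bash
python3 st.py
```

```text
7.95 [ 0.6484 -0.2722  0.0247] 0.03939737229446356 [ 44.3  37.4 -33.6  85.1  22.   64.1   6.6]
[[ 0.    -0.001  1.   ]
 [-0.     1.     0.001]
 [-1.    -0.     0.   ]]
```

drive_tool --increments '[[[0.04,0,0],[0,0,0]],[[0,0,0],[0,0,0]],[[0,0,0],[0,0,0]]]'

```text
time_s: 8.25
tool_pos: [0.6487, -0.2723, 0.0236]
tool_rot: [-38.0, 90.0, -38.0]
force: [-1.6, 0.3, -0.7]
grip_width: 0.0392
```

Contact: the weight has come off the wrist. Releasing, then lifting.

drive_tool --increments '[[[0,0,0],[0,0,0]],[[0,0,0],[0,0,0]],[[0,0,0],[0,0,0]],[[0,0,0],[0,0,0]],[[-0.3,0,0],[0,0,0]],[[-0.6,0,0],[0,0,0]],[[-0.6,0,0],[0,0,0]],[[-0.6,0,0],[0,0,0]],[[-0.2,0,0],[0,0,0]],[[0,0,0],[0,0,0]]]' --hand 0.6

```text
time_s: 9.25
tool_pos: [0.6495, -0.2725, 0.117]
tool_rot: [-26.6, 89.8, -26.5]
force: [0.4, 0.0, 0.0]
grip_width: 0.0693
```

```bash
python3 st.py
```

```text
9.25 [ 0.6495 -0.2725  0.117 ] 0.06925764377863276 [ 45.2  32.7 -35.4  80.8  19.2  72.3   8.4]
[[ 0.003 -0.001  1.   ]
 [-0.002  1.     0.001]
 [-1.    -0.002  0.003]]
```

drive_tool --increments '[[[0,0,-0.3],[0,0,0]],[[0,-0.05,-0.6],[0,0,0]],[[0,-0.05,-0.7],[0,0,0]],[[0,0,-0.7],[0,0,0]],[[0,0,-0.7],[0,0,0]],[[0,0,-0.6],[0,0,0]],[[0,0,-0.4],[0,0,0]],[[0,0,-0.28],[0,0,0]],[[0,0,0],[0,0,0]],[[0,0,0],[0,0,0]]]'

```text
time_s: 10.25
tool_pos: [0.4776, -0.2763, 0.1147]
tool_rot: [22.0, 90.0, 22.0]
force: [-0.9, -0.6, -0.2]
grip_width: 0.0697
```

```bash
python3 st.py; python3 -c "
from cell import env;import cv2
cv2.imwrite('pics/w3.png',env.read_camera('wrist')['frame'][:,:,::-1])
cv2.imwrite('pics/t3.png',cv2.resize(env.read_camera('top')['frame'][150:280,280:430,::-1],None,fx=4,fy=4))"
```

```text
10.25 [ 0.4776 -0.2763  0.1147] 0.06966826675552197 [ 60.9  14.6 -38.1 103.8   9.9  65.   19.6]
[[ 0.    -0.001  1.   ]
 [ 0.     1.     0.001]
 [-1.     0.     0.   ]]
```

View pics/w3.png

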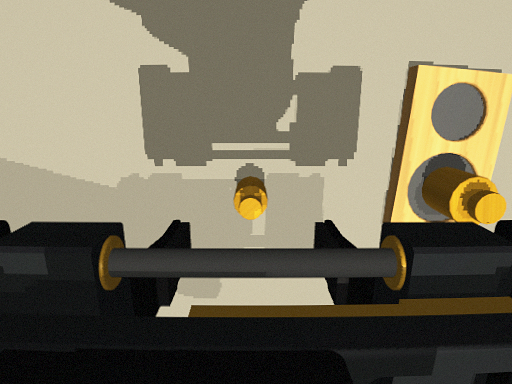

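View pics/t3.png

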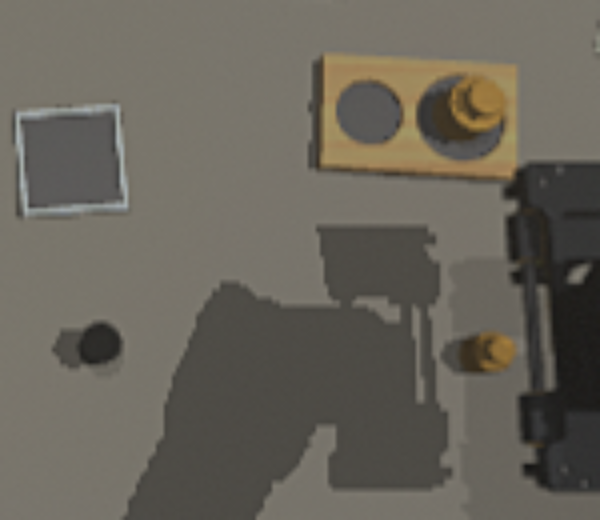

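```bash
python3 -c "
from h import *
from cell import env
c=env.read_camera('top')
u=lambda a,b,o=(280,150):((a+.5)/4-.5+o[0],(b+.5)/4-.5+o[1])
print(onplane(c,[u(488,95)],.071),onplane(c,[u(477,103)],.053))
c=env.read_camera('wrist')
print(onplane(c,[(250,208)],.054),onplane(c,[(250,190)],.036))
print(onplane(c,[(489,207)],.071))
s=env.read_camera('scene');cv2.imwrite('pics/s3.png',cv2.resize(s['frame'][215:275,75:165,::-1],None,fx=7,fy=7,interpolation=2))
"
```

```text
[[ 0.65145637 -0.27371535  0.071     ]] [[ 0.64996895 -0.27194004  0.053     ]]
[[ 0.47736368 -0.27832455  0.054     ]] [[ 0.47727222 -0.26911471  0.036     ]]
[[ 0.64778684 -0.27229107  0.071     ]]
```

View pics/s3.png

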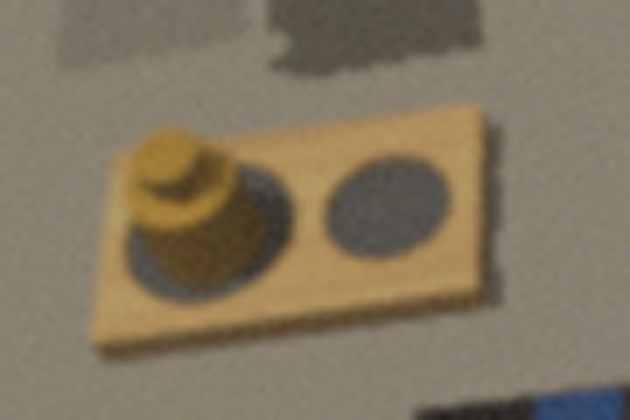

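The large weight stands inside its recess, centred to about 2 mm. Next, the small weight.

drive_tool --increments '[[[0.4,0,0],[0,0,0]],[[0.6,0,0],[0,0,0]],[[0.6,0,0],[0,0,0]],[[0.5,0,0],[0,0,0]],[[0.3,0,0],[0,0,0]],[[0.2,0,0],[0,0,0]],[[0,0,0],[0,0,0]],[[0,0,0],[0,0,0]]]'

```text
time_s: 11.3
tool_pos: [0.4778, -0.2765, 0.0114]
tool_rot: [-28.8, 89.9, -28.7]
force: [0.1, 0.5, 1.5]
grip_width: 0.0697
```

drive_tool --increments '[[[0,0,0],[0,0,0]],[[0,0,0],[0,0,0]],[[0,0,0],[0,0,0]],[[0,0,0],[0,0,0]],[[0,0,0],[0,0,0]],[[0,0,0],[0,0,0]],[[0,0,0],[0,0,0]],[[0,0,0],[0,0,0]]]' --hand -1 --squeeze 25

```text
time_s: 12.1
tool_pos: [0.4771, -0.2764, 0.011]
tool_rot: [-175.2, 90.0, -175.1]
force: [-0.2, 0.0, 1.4]
grip_width: 0.0275
```

drive_tool --increments '[[[-0.4,0,0],[0,0,0]],[[-0.6,0,0],[0,0,0]],[[-0.7,0,0],[0,0,0]],[[-0.5,0,0],[0,0,0]],[[-0.3,0,0],[0,0,0]],[[0,0,0],[0,0,0]],[[0,0,0],[0,0,0]]]'

```text
time_s: 12.8
tool_pos: [0.4768, -0.2762, 0.1105]
tool_rot: [171.6, 90.0, 171.7]
force: [-0.0, 0.1, -2.7]
grip_width: 0.0271
```

drive_tool --increments '[[[0,0.12,0.3],[0,0,0]],[[0,0.25,0.6],[0,0,0]],[[0,0.25,0.65],[0,0,0]],[[0,0.25,0.65],[0,0,0]],[[0,0.25,0.65],[0,0,0]],[[0,0.25,0.6],[0,0,0]],[[0,0.2,0.5],[0,0,0]],[[0,0.2,0.4],[0,0,0]],[[0,0,0],[0,0,0]],[[0,0,0],[0,0,0]]]'

```text
time_s: 13.8
tool_pos: [0.6508, -0.2043, 0.1093]
tool_rot: [153.0, 89.8, 153.1]
force: [-0.8, -0.6, -1.9]
grip_width: 0.0273
```

drive_tool --increments '[[[0.4,0,0],[0,0,0]],[[0.6,0,0],[0,0,0]],[[0.5,0,0],[0,0,0]],[[0.3,0,0],[0,0,0]],[[0.2,0,0],[0,0,0]],[[0.1,0,0],[0,0,0]],[[0,0,0],[0,0,0]],[[0,0,0],[0,0,0]],[[0,0,0],[0,0,0]]]'

```text
time_s: 14.7
tool_pos: [0.6519, -0.2055, 0.028]
tool_rot: [-21.5, 89.9, -21.4]
force: [-0.3, -0.4, -2.0]
grip_width: 0.0271
```

```bash
python3 st.py; python3 -c "
from cell import env;import cv2
cv2.imwrite('pics/w4.png',env.read_camera('wrist')['frame'][:,:,::-1])"
```

```text
14.7 [ 0.6519 -0.2055  0.028 ] 0.027117984857922897 [ 41.3  35.6 -35.8  88.3  22.4  63.3   0.5]
[[ 0.002 -0.001  1.   ]
 [-0.001  1.     0.001]
 [-1.    -0.001  0.002]]
```

View pics/w4.png

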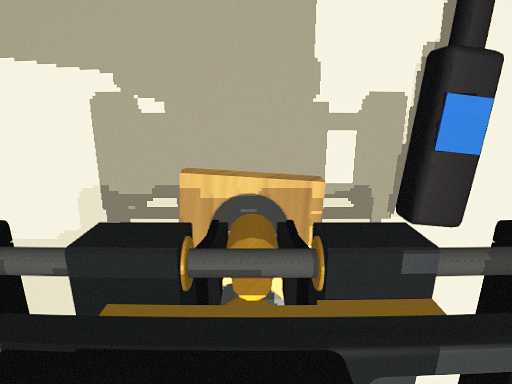

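The small weight is over the small recess, whose rim arc is centred near column 252. Now the last few mm.

drive_tool --increments '[[[0.08,0,0],[0,0,0]],[[0,0,0],[0,0,0]],[[0,0,0],[0,0,0]]]'

```text
time_s: 15.05
tool_pos: [0.651, -0.2054, 0.0236]
tool_rot: [-174.7, 90.0, -174.7]
force: [-0.4, 0.0, -2.3]
grip_width: 0.0273
```

drive_tool --increments '[[[0.04,0,0],[0,0,0]],[[0,0,0],[0,0,0]],[[0,0,0],[0,0,0]]]'

```text
time_s: 15.35
tool_pos: [0.6511, -0.2053, 0.022]
tool_rot: [175.8, 90.0, 175.9]
force: [1.2, 0.3, -2.9]
grip_width: 0.0272
```

drive_tool --increments '[[[0.03,0,0],[0,0,0]],[[0,0,0],[0,0,0]],[[0,0,0],[0,0,0]]]'

```text
time_s: 15.65
tool_pos: [0.6512, -0.2054, 0.022]
tool_rot: [-110.9, 90.0, -110.8]
force: [-3.6, 0.8, 5.9]
grip_width: 0.0274
```

drive_tool --increments '[[[-0.02,0,0],[0,0,0]],[[0,0,0],[0,0,0]],[[0,0,0],[0,0,0]],[[0,0,0],[0,0,0]],[[-0.3,0,0],[0,0,0]],[[-0.6,0,0],[0,0,0]],[[-0.6,0,0],[0,0,0]],[[-0.6,0,0],[0,0,0]],[[-0.4,0,0],[0,0,0]],[[0,0,0],[0,0,0]]]' --hand 0.5

```text
time_s: 16.65
tool_pos: [0.6531, -0.2056, 0.1252]
tool_rot: [-19.5, 89.7, -19.4]
force: [0.9, 0.0, 0.6]
grip_width: 0.0648
```

drive_tool --increments '[[[0,0.4,-0.15],[0,0,0]],[[0,0.7,-0.25],[0,0,0]],[[0,0.75,-0.3],[0,0,0]],[[0,0.75,-0.3],[0,0,0]],[[0,0.75,-0.3],[0,0,0]],[[0,0.75,-0.3],[0,0,0]],[[0,0.75,-0.3],[0,0,0]],[[0,0.75,-0.3],[0,0,0]],[[0,0.75,-0.3],[0,0,0]],[[0,0.75,-0.3],[0,0,0]]]' --hand 0.9

```text
time_s: 17.65
tool_pos: [0.536, 0.0804, 0.1199]
tool_rot: [-175.7, 89.8, -175.6]
force: [0.4, -0.1, 0.6]
grip_width: 0.0828
```

drive_tool --increments '[[[0,0.75,-0.3],[0,0,0]],[[0,0.75,-0.3],[0,0,0]],[[0,0.75,-0.3],[0,0,0]],[[0,0.75,-0.3],[0,0,0]],[[0,0.75,-0.3],[0,0,0]],[[0,0.75,-0.3],[0,0,0]],[[0,0.75,-0.3],[0,0,0]],[[0,0.55,-0.2],[0,0,0]],[[0,0.26,-0.1],[0,0,0]],[[0,0,0],[0,0,0]]]'

```text
time_s: 18.65
tool_pos: [0.4403, 0.3221, 0.1207]
tool_rot: [-167.8, 89.9, -167.5]
force: [0.2, -0.3, 0.3]
grip_width: 0.0826
```

```bash
python3 st.py; python3 -c "
from cell import env;import cv2
cv2.imwrite('pics/w5.png',env.read_camera('wrist')['frame'][:,:,::-1])
cv2.imwrite('pics/t5.png',cv2.resize(env.read_camera('top')['frame'][150:280,280:430,::-1],None,fx=4,fy=4))"
```

```text
18.65 [0.4403 0.3221 0.1207] 0.08263931724927243 [  8.4  17.5 -54.4 103.8  15.4  66.7 -50.6]
[[-0.002 -0.005  1.   ]
 [-0.     1.     0.005]
 [-1.    -0.    -0.002]]
```

View pics/w5.png

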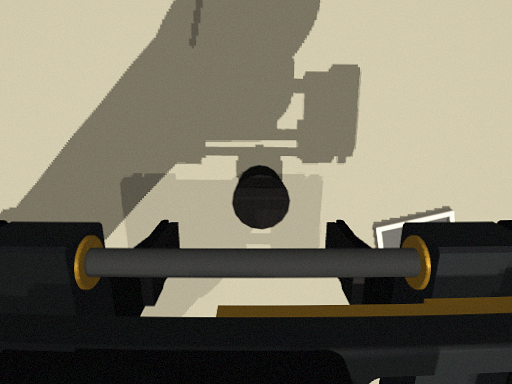

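View pics/t5.png

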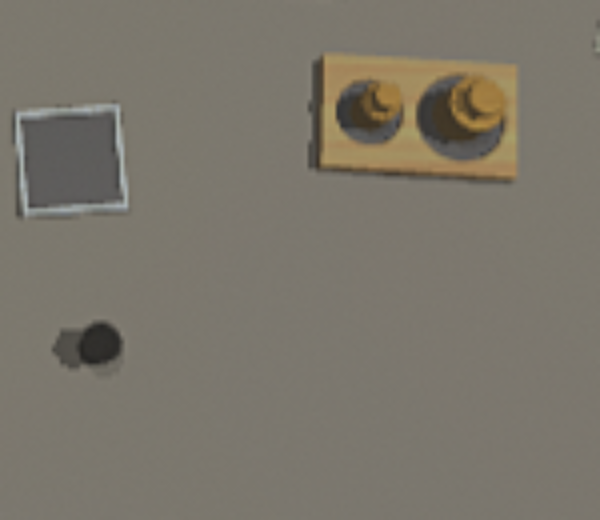

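```bash
python3 st.py;python3 -c "
from h import *
from cell import env
c=env.read_camera('wrist');g=cv2.cvtColor(c['frame'],cv2.COLOR_RGB2GRAY)
print(onplane(c,[(261,202)],.054),onplane(c,[(233,202),(289,202)],.054),onplane(c,[(261,228)],.054))
"
```

```text
18.75 [0.4425 0.3195 0.1209] 0.08268281739873033 [  8.6  17.5 -54.2 103.7  15.4  66.7 -50.6]
[[-0.001 -0.     1.   ]
 [-0.002  1.     0.   ]
 [-1.    -0.002 -0.001]]
[[0.44991511 0.31984068 0.054     ]] [[0.42847885 0.31984742 0.054     ]
 [0.47136343 0.31982749 0.054     ]] [[0.45006629 0.29852787 0.054     ]]
```

drive_tool --increments '[[[0.4,0.02,0.16],[0,0,0]],[[0.6,0,0],[0,0,0]],[[0.6,0,0],[0,0,0]],[[0.5,0,0],[0,0,0]],[[0.4,0,0],[0,0,0]],[[0.2,0,0],[0,0,0]],[[0,0,0],[0,0,0]],[[0,0,0],[0,0,0]]]'

```text
time_s: 19.6
tool_pos: [0.4495, 0.3218, 0.0143]
tool_rot: [32.8, 89.9, 32.8]
force: [-0.7, 0.1, 1.3]
grip_width: 0.083
```

drive_tool --increments '[[[0,0,0],[0,0,0]],[[0,0,0],[0,0,0]],[[0,0,0],[0,0,0]],[[0,0,0],[0,0,0]],[[0,0,0],[0,0,0]],[[0,0,0],[0,0,0]],[[0,0,0],[0,0,0]],[[0,0,0],[0,0,0]]]' --hand -1 --squeeze 20

```text
time_s: 20.4
tool_pos: [0.4489, 0.3216, 0.0136]
tool_rot: [-144.7, 90.0, -144.6]
force: [0.1, -1.0, -0.3]
grip_width: 0.0433
```

drive_tool --increments '[[[-0.3,0,0],[0,0,0]],[[-0.5,0,0],[0,0,0]],[[-0.6,0,0],[0,0,0]],[[-0.4,0,0],[0,0,0]],[[-0.2,0,0],[0,0,0]],[[0,0,0],[0,0,0]],[[0,0,0],[0,0,0]]]'

```text
time_s: 21.1
tool_pos: [0.4487, 0.3211, 0.0931]
tool_rot: [-129.2, 89.9, -129.2]
force: [-0.6, -0.2, -1.4]
grip_width: 0.0435
```

```bash
python3 st.py; python3 -c "
from cell import env;import cv2
cv2.imwrite('pics/w6.png',env.read_camera('wrist')['frame'][:,:,::-1])
cv2.imwrite('pics/s6.png',cv2.resize(env.read_camera('scene')['frame'][110:230,220:370,::-1],None,fx=4,fy=4))"
```

```text
21.1 [0.4487 0.3211 0.0931] 0.04349646692563964 [  7.2  20.2 -53.1 104.5  17.9  64.2 -52.1]
[[-0.001 -0.001  1.   ]
 [-0.001  1.     0.001]
 [-1.    -0.001 -0.001]]
```

View pics/s6.png

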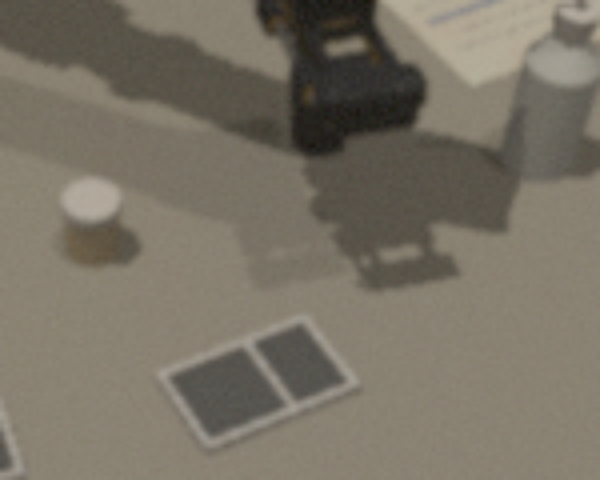

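The stopper is off the table, as the raised gripper shadow indicates. Carrying it to the large bay.

drive_tool --increments '[[[0,-0.2,0.3],[0,0,0]],[[0,-0.35,0.5],[0,0,0]],[[0,-0.45,0.65],[0,0,0]],[[0,-0.45,0.65],[0,0,0]],[[0,-0.45,0.65],[0,0,0]],[[0,-0.4,0.6],[0,0,0]],[[0,-0.34,0.5],[0,0,0]],[[0,-0.2,0.35],[0,0,0]],[[0,0,0],[0,0,0]],[[0,0,0],[0,0,0]]]'

```text
time_s: 22.2
tool_pos: [0.6163, 0.2088, 0.0932]
tool_rot: [158.6, 89.9, 158.7]
force: [-0.7, 0.8, -0.6]
grip_width: 0.0435
```

drive_tool --increments '[[[0.4,0,0],[0,0,0]],[[0.5,0,0],[0,0,0]],[[0.4,0,0],[0,0,0]],[[0.2,0,0],[0,0,0]],[[0.15,0,0],[0,0,0]],[[0,0,0],[0,0,0]],[[0,0,0],[0,0,0]],[[0,0,0],[0,0,0]]]'

```text
time_s: 23.0
tool_pos: [0.6177, 0.2085, 0.0286]
tool_rot: [14.3, 89.9, 14.3]
force: [-0.2, 0.1, -0.2]
grip_width: 0.0435
```

```bash
python3 st.py; python3 -c "
from cell import env;import cv2
cv2.imwrite('pics/w7.png',env.read_camera('wrist')['frame'][:,:,::-1])"
```

```text
23.0 [0.6177 0.2085 0.0286] 0.04351579185818524 [ 12.2  34.8 -44.3  93.   26.6  63.  -39.1]
[[ 0.001 -0.001  1.   ]
 [ 0.     1.     0.001]
 [-1.     0.     0.001]]
```

View pics/w7.png

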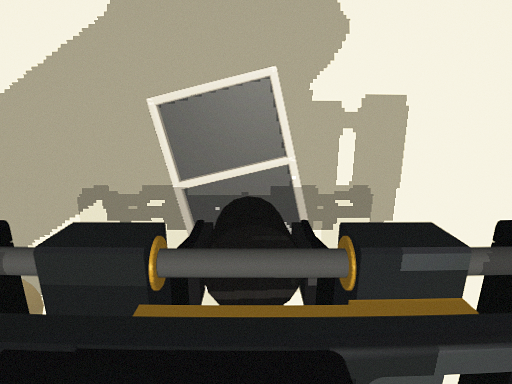

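The stopper is over the large bay, short of the divider at (240,172). Lowering.

drive_tool --increments '[[[0.12,0,-0.02],[0,0,0]],[[0.08,0,0],[0,0,0]],[[0,0,0],[0,0,0]],[[0,0,0],[0,0,0]],[[0,0,0],[0,0,0]]]'

```text
time_s: 23.55
tool_pos: [0.6164, 0.2082, 0.0197]
tool_rot: [32.3, 90.0, 32.3]
force: [-0.8, -0.6, -1.5]
grip_width: 0.0434
```

drive_tool --increments '[[[0.04,0,0],[0,0,0]],[[0,0,0],[0,0,0]],[[0,0,0],[0,0,0]]]'

```text
time_s: 23.85
tool_pos: [0.6163, 0.2081, 0.018]
tool_rot: [-135.4, 90.0, -135.3]
force: [-0.4, -0.9, -0.1]
grip_width: 0.0436
```

drive_tool --increments '[[[0.03,0,0],[0,0,0]],[[0,0,0],[0,0,0]],[[0,0,0],[0,0,0]]]'

```text
time_s: 24.15
tool_pos: [0.6164, 0.2083, 0.0175]
tool_rot: [-20.3, 90.0, -20.2]
force: [-1.5, -0.8, 4.3]
grip_width: 0.0431
```

drive_tool --increments '[[[-0.02,0,0],[0,0,0]],[[0,0,0],[0,0,0]],[[0,0,0],[0,0,0]],[[0,0,0],[0,0,0]],[[-0.3,0,0],[0,0,0]],[[-0.6,0,0],[0,0,0]],[[-0.6,0,0],[0,0,0]],[[-0.6,0,0],[0,0,0]],[[-0.3,0,0],[0,0,0]],[[0,0,0],[0,0,0]]]' --hand 0.6

```text
time_s: 25.15
tool_pos: [0.6176, 0.2089, 0.1162]
tool_rot: [14.0, 89.8, 14.0]
force: [0.0, -0.6, -1.1]
grip_width: 0.0691
```

drive_tool --increments '[[[0,-0.3,-0.2],[0,0,0]],[[0,-0.5,-0.35],[0,0,0]],[[0,-0.65,-0.42],[0,0,0]],[[0,-0.65,-0.42],[0,0,0]],[[0,-0.65,-0.42],[0,0,0]],[[0,-0.65,-0.42],[0,0,0]],[[0,-0.65,-0.42],[0,0,0]],[[0,-0.6,-0.37],[0,0,0]],[[0,-0.4,-0.25],[0,0,0]],[[0,-0.25,-0.15],[0,0,0]]]'

```text
time_s: 26.15
tool_pos: [0.4779, -0.006, 0.1125]
tool_rot: [-159.1, 89.9, -159.1]
force: [-0.0, -0.2, 0.7]
grip_width: 0.0697
```

drive_tool --increments '[[[0,0,0],[0,0,0]],[[0,0,0],[0,0,0]]]'

```text
time_s: 26.35
tool_pos: [0.4795, -0.0038, 0.1132]
tool_rot: [154.3, 90.0, 154.3]
force: [0.4, -0.6, 0.4]
grip_width: 0.0695
```

```bash
python3 st.py; python3 -c "
from cell import env;import cv2
cv2.imwrite('pics/w8.png',env.read_camera('wrist')['frame'][:,:,::-1])
cv2.imwrite('pics/t8.png',cv2.resize(env.read_camera('top')['frame'][150:280,160:310,::-1],None,fx=4,fy=4))"
```

```text
26.35 [ 0.4795 -0.0038  0.1132] 0.06954598069705727 [ 44.7   6.1 -49.2 113.    5.1  63.2  -6.6]
[[-0.001 -0.001  1.   ]
 [ 0.     1.     0.001]
 [-1.     0.    -0.001]]
```

View pics/w8.png

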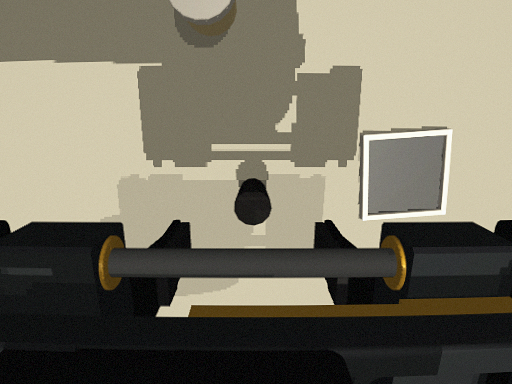

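View pics/t8.png

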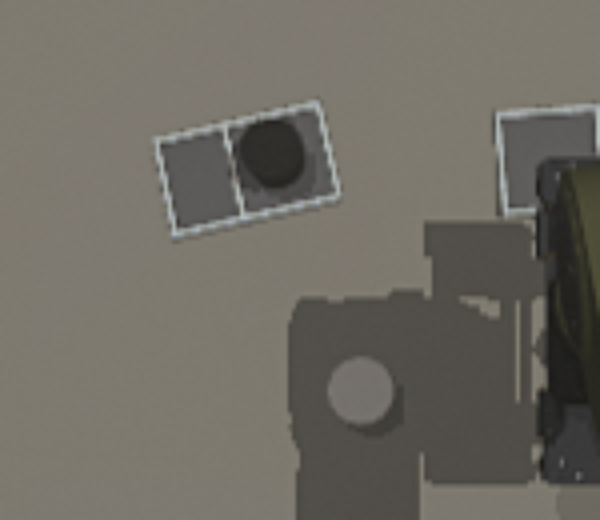

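The large stopper stands in the large bay at (272,153), and the small stopper is centred under the jaws at (253,202).

drive_tool --increments '[[[0.4,0,0],[0,0,0]],[[0.6,0,0],[0,0,0]],[[0.6,0,0],[0,0,0]],[[0.5,0,0],[0,0,0]],[[0.25,0,0],[0,0,0]],[[0.17,0,0],[0,0,0]],[[0,0,0],[0,0,0]],[[0,0,0],[0,0,0]]]'

```text
time_s: 27.25
tool_pos: [0.4805, -0.0037, 0.0136]
tool_rot: [-3.2, 89.9, -3.1]
force: [0.1, -0.8, -0.0]
grip_width: 0.0696
```

drive_tool --increments '[[[0,0,0],[0,0,0]],[[0,0,0],[0,0,0]],[[0,0,0],[0,0,0]],[[0,0,0],[0,0,0]],[[0,0,0],[0,0,0]],[[0,0,0],[0,0,0]],[[0,0,0],[0,0,0]],[[0,0,0],[0,0,0]]]' --hand -1 --squeeze 15

```text
time_s: 28.05
tool_pos: [0.4798, -0.004, 0.013]
tool_rot: [-87.6, 90.0, -87.5]
force: [-0.2, 0.2, 1.1]
grip_width: 0.0265
```

drive_tool --increments '[[[-0.3,0,0],[0,0,0]],[[-0.5,0,0],[0,0,0]],[[-0.7,0,0],[0,0,0]],[[-0.7,0,0],[0,0,0]],[[-0.3,0,0],[0,0,0]],[[0,0,0],[0,0,0]],[[0,0,0],[0,0,0]]]'

```text
time_s: 28.75
tool_pos: [0.4792, -0.0042, 0.1123]
tool_rot: [-149.4, 90.0, -149.4]
force: [-0.6, 0.3, -0.9]
grip_width: 0.027
```

```bash
python3 st.py; python3 -c "
from cell import env;import cv2
cv2.imwrite('pics/w9.png',env.read_camera('wrist')['frame'][:,:,::-1])"
```

```text
28.75 [ 0.4792 -0.0042  0.1123] 0.02704075734511472 [ 45.2   6.2 -49.7 113.    5.3  63.1  -6.7]
[[-0.001 -0.001  1.   ]
 [-0.     1.     0.001]
 [-1.    -0.    -0.001]]
```

View pics/w9.png

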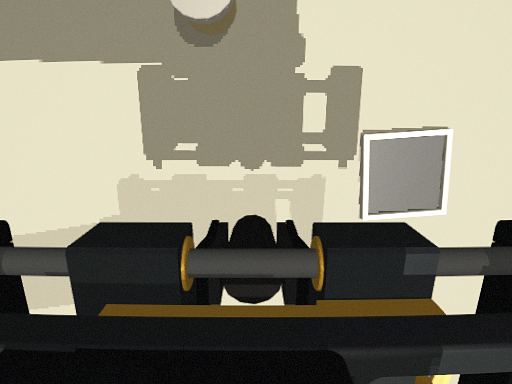

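drive_tool --increments '[[[0,0.4,0.19],[0,0,0]],[[0,0.65,0.3],[0,0,0]],[[0,0.75,0.34],[0,0,0]],[[0,0.75,0.34],[0,0,0]],[[0,0.75,0.34],[0,0,0]],[[0,0.75,0.34],[0,0,0]],[[0,0.75,0.34],[0,0,0]],[[0,0.75,0.34],[0,0,0]],[[0,0.65,0.3],[0,0,0]],[[0,0.4,0.19],[0,0,0]]]'

```text
time_s: 29.8
tool_pos: [0.5992, 0.2628, 0.1104]
tool_rot: [168.4, 89.8, 168.6]
force: [-0.0, 1.1, 0.6]
grip_width: 0.027
```

drive_tool --increments '[[[0,0.17,0.07],[0,0,0]],[[0,0,0],[0,0,0]],[[0,0,0],[0,0,0]],[[0.4,0,0],[0,0,0]],[[0.6,0,0],[0,0,0]],[[0.6,0,0],[0,0,0]],[[0.4,0,0],[0,0,0]],[[0.2,0,0],[0,0,0]],[[0,0,0],[0,0,0]],[[0,0,0],[0,0,0]]]'

```text
time_s: 30.8
tool_pos: [0.6035, 0.2672, 0.0256]
tool_rot: [26.8, 89.9, 26.9]
force: [-0.7, -0.3, 0.4]
grip_width: 0.027
```

```bash
python3 st.py; python3 -c "
from cell import env;import cv2
cv2.imwrite('pics/w10.png',env.read_camera('wrist')['frame'][:,:,::-1])"
```

```text
30.8 [0.6035 0.2672 0.0256] 0.026969827746168053 [  7.9  36.8 -46.2  91.8  28.8  63.9 -45.5]
[[ 0.001 -0.001  1.   ]
 [ 0.     1.     0.001]
 [-1.     0.     0.001]]
```

View pics/w10.png

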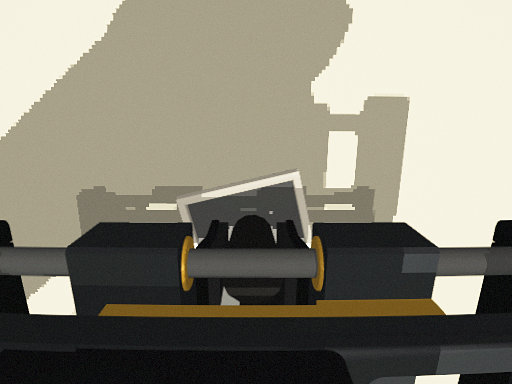

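The small stopper is over the small bay, inside the far rim running from (180,203) to (300,173). Lowering.

drive_tool --increments '[[[0.1,0,0],[0,0,0]],[[0.05,0,0],[0,0,0]],[[0,0,0],[0,0,0]],[[0,0,0],[0,0,0]],[[0,0,0],[0,0,0]]]'

```text
time_s: 31.35
tool_pos: [0.6031, 0.267, 0.019]
tool_rot: [-7.7, 90.0, -7.7]
force: [0.2, -0.2, -0.3]
grip_width: 0.0272
```

drive_tool --increments '[[[0.03,0,0],[0,0,0]],[[0,0,0],[0,0,0]],[[0,0,0],[0,0,0]]]'

```text
time_s: 31.65
tool_pos: [0.603, 0.2669, 0.0176]
tool_rot: [-135.3, 90.0, -135.2]
force: [0.5, -0.3, -0.3]
grip_width: 0.027
```

drive_tool --increments '[[[0.03,0,0],[0,0,0]],[[0,0,0],[0,0,0]],[[0,0,0],[0,0,0]]]'

```text
time_s: 31.95
tool_pos: [0.6033, 0.2672, 0.017]
tool_rot: [16.9, 90.0, 17.0]
force: [-0.9, 0.0, 4.2]
grip_width: 0.0269
```

drive_tool --increments '[[[-0.02,0,0],[0,0,0]],[[0,0,0],[0,0,0]],[[0,0,0],[0,0,0]],[[0,0,0],[0,0,0]],[[-0.3,0,0],[0,0,0]],[[-0.6,0,0],[0,0,0]],[[-0.6,0,0],[0,0,0]],[[-0.6,0,0],[0,0,0]],[[-0.4,0,0],[0,0,0]],[[0,0,0],[0,0,0]]]' --hand 0.4

```text
time_s: 32.95
tool_pos: [0.6045, 0.2681, 0.1206]
tool_rot: [21.5, 89.7, 21.6]
force: [0.7, 0.6, -0.1]
grip_width: 0.061
```

drive_tool --increments '[[[0,-0.25,-0.3],[0,0,0]],[[0,-0.4,-0.5],[0,0,0]],[[0,-0.45,-0.6],[0,0,0]],[[0,-0.45,-0.6],[0,0,0]],[[0,-0.45,-0.6],[0,0,0]],[[0,-0.45,-0.55],[0,0,0]],[[0,-0.35,-0.45],[0,0,0]],[[0,-0.23,-0.27],[0,0,0]],[[0,0,0],[0,0,0]],[[0,0,0],[0,0,0]]]' --hand 0.9

```text
time_s: 33.95
tool_pos: [0.4486, 0.1453, 0.1171]
tool_rot: [-53.2, 90.0, -53.1]
force: [1.0, -0.2, 0.0]
grip_width: 0.0824
```

```bash
python3 st.py; python3 -c "
from cell import env;import cv2
cv2.imwrite('pics/w11.png',env.read_camera('wrist')['frame'][:,:,::-1])
cv2.imwrite('pics/t11.png',cv2.resize(env.read_camera('top')['frame'][150:280,160:310,::-1],None,fx=4,fy=4))"
```

```text
33.95 [0.4486 0.1453 0.1171] 0.08239303207331017 [ 34.3   5.4 -57.  113.6   5.1  63.5 -24.9]
[[ 0. -0.  1.]
 [-0.  1.  0.]
 [-1. -0.  0.]]
```

View pics/w11.png

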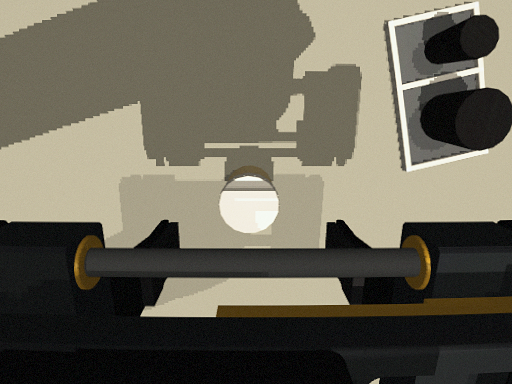

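View pics/t11.png

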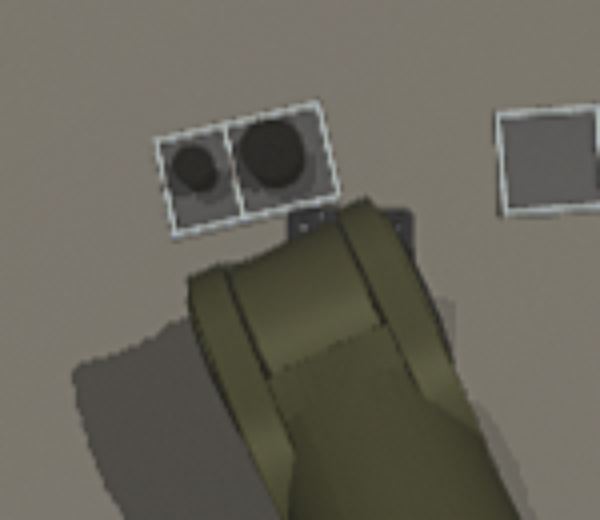

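Both stoppers are in their bays, and the pot is centred at (249,203).

drive_tool --increments '[[[0.4,0,-0.04],[0,0,0]],[[0.6,0,0],[0,0,0]],[[0.6,0,0],[0,0,0]],[[0.5,0,0],[0,0,0]],[[0.35,0,0],[0,0,0]],[[0.23,0,0],[0,0,0]],[[0,0,0],[0,0,0]],[[0,0,0],[0,0,0]]]'

```text
time_s: 34.85
tool_pos: [0.4471, 0.1463, 0.0104]
tool_rot: [86.1, 90.0, 86.2]
force: [0.5, 0.6, 0.1]
grip_width: 0.0829
```

drive_tool --increments '[[[0,0,0],[0,0,0]],[[0,0,0],[0,0,0]],[[0,0,0],[0,0,0]],[[0,0,0],[0,0,0]],[[0,0,0],[0,0,0]],[[0,0,0],[0,0,0]],[[0,0,0],[0,0,0]],[[0,0,0],[0,0,0]]]' --hand -1 --squeeze 12

```text
time_s: 35.65
tool_pos: [0.4468, 0.1456, 0.0102]
tool_rot: [-104.1, 90.0, -104.0]
force: [-0.7, -0.0, 1.1]
grip_width: 0.0451
```

drive_tool --increments '[[[-0.3,0,0],[0,0,0]],[[-0.5,0,0],[0,0,0]],[[-0.7,0,0],[0,0,0]],[[-0.4,0,0],[0,0,0]],[[-0.2,0,0],[0,0,0]],[[0,0,0],[0,0,0]],[[0,0,0],[0,0,0]]]'

```text
time_s: 36.35
tool_pos: [0.4464, 0.1453, 0.0937]
tool_rot: [-141.4, 89.9, -141.3]
force: [-0.7, 0.4, -0.5]
grip_width: 0.0454
```

```bash
python3 st.py; python3 -c "
from cell import env;import cv2
cv2.imwrite('pics/w12.png',env.read_camera('wrist')['frame'][:,:,::-1])"
```

```text
36.35 [0.4464 0.1453 0.0937] 0.04536820043786844 [ 33.9   7.6 -57.5 115.2   7.3  60.9 -26.9]
[[-0.001 -0.001  1.   ]
 [-0.001  1.     0.001]
 [-1.    -0.001 -0.001]]
```

View pics/w12.png

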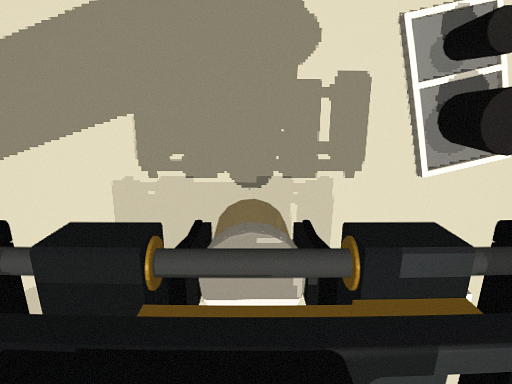

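The jaws closed at 45 mm, so they hold the cap rather than the body. The pot hangs straight, so I'll carry it gently.

drive_tool --increments '[[[0,-0.15,0.2],[0,0,0]],[[0,-0.3,0.35],[0,0,0]],[[0,-0.4,0.5],[0,0,0]],[[0,-0.45,0.6],[0,0,0]],[[0,-0.45,0.6],[0,0,0]],[[0,-0.45,0.6],[0,0,0]],[[0,-0.44,0.55],[0,0,0]],[[0,-0.35,0.4],[0,0,0]],[[0,-0.25,0.3],[0,0,0]],[[0,-0.15,0.2],[0,0,0]]]'

```text
time_s: 37.4
tool_pos: [0.6199, 0.008, 0.0929]
tool_rot: [179.2, 89.9, 179.1]
force: [0.2, 0.5, -0.7]
grip_width: 0.0454
```

drive_tool --increments '[[[0,0,0],[0,0,0]],[[0,0,0],[0,0,0]],[[0.3,0,0],[0,0,0]],[[0.5,0,0],[0,0,0]],[[0.5,0,0],[0,0,0]],[[0.3,0,0],[0,0,0]],[[0.1,0,0],[0,0,0]],[[0,0,0],[0,0,0]],[[0,0,0],[0,0,0]],[[0,0,0],[0,0,0]]]'

```text
time_s: 38.4
tool_pos: [0.6197, 0.0103, 0.0271]
tool_rot: [-5.4, 89.9, -5.4]
force: [-0.4, 0.7, -1.9]
grip_width: 0.0457
```

```bash
python3 st.py; python3 -c "
from cell import env;import cv2
cv2.imwrite('pics/w13.png',env.read_camera('wrist')['frame'][:,:,::-1])
cv2.imwrite('pics/s13.png',cv2.resize(env.read_camera('scene')['frame'][140:260,140:290,::-1],None,fx=4,fy=4))"
```

```text
38.4 [0.6197 0.0103 0.0271] 0.04572910723663793 [ 31.9  31.5 -45.   98.   25.   60.9 -21.2]
[[ 0.002 -0.001  1.   ]
 [-0.     1.     0.001]
 [-1.    -0.     0.002]]
```

View pics/w13.png

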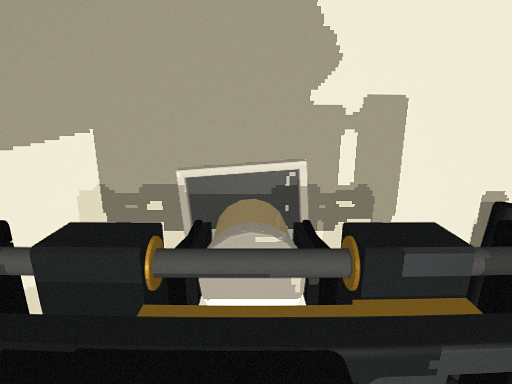

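View pics/s13.png

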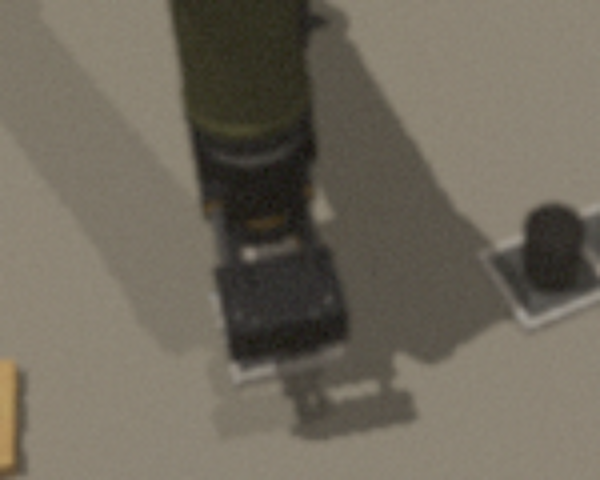

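The pot is upright and centred in the single bay; the far rim spans (182,172) to (303,163). Lowering about 12 mm.

drive_tool --increments '[[[0.15,0,-0.02],[0,0,0]],[[0.08,0,0],[0,0,0]],[[0,0,0],[0,0,0]],[[0,0,0],[0,0,0]],[[0,0,0],[0,0,0]]]'

```text
time_s: 39.0
tool_pos: [0.6182, 0.0102, 0.017]
tool_rot: [29.5, 90.0, 29.5]
force: [-0.0, 1.0, -0.8]
grip_width: 0.0456
```

drive_tool --increments '[[[0.04,0,0],[0,0,0]],[[0,0,0],[0,0,0]],[[0,0,0],[0,0,0]]]'

```text
time_s: 39.3
tool_pos: [0.6181, 0.0102, 0.0153]
tool_rot: [-137.1, 90.0, -137.0]
force: [-0.2, 0.0, -0.6]
grip_width: 0.0453
```

drive_tool --increments '[[[0.03,0,0],[0,0,0]],[[0,0,0],[0,0,0]],[[0,0,0],[0,0,0]]]'

```text
time_s: 39.6
tool_pos: [0.6183, 0.0102, 0.0143]
tool_rot: [-5.3, 90.0, -5.2]
force: [0.8, 0.3, 1.4]
grip_width: 0.0455
```

drive_tool --increments '[[[0,0,0],[0,0,0]],[[0,0,0],[0,0,0]],[[0,0,0],[0,0,0]],[[0,0,0],[0,0,0]],[[-0.2,0,0],[0,0,0]],[[-0.6,0,0],[0,0,0]],[[-0.7,0,0],[0,0,0]],[[-0.7,0,0],[0,0,0]],[[-0.7,0,0],[0,0,0]],[[-0.3,0,0],[0,0,0]]]' --hand 0.6

```text
time_s: 40.6
tool_pos: [0.6197, 0.0107, 0.1456]
tool_rot: [-3.4, 89.7, -3.3]
force: [0.2, 0.7, 0.3]
grip_width: 0.0696
```

drive_tool --increments '[[[-0.2,0,-0.3],[0,0,0]],[[-0.2,0,-0.5],[0,0,0]],[[-0.2,0,-0.7],[0,0,0]],[[-0.2,0,-0.7],[0,0,0]],[[0,0,-0.7],[0,0,0]],[[0,0,-0.5],[0,0,0]],[[0,0,-0.3],[0,0,0]],[[0,0,0],[0,0,0]],[[0,0,0],[0,0,0]]]'

```text
time_s: 41.5
tool_pos: [0.4705, 0.0098, 0.1742]
tool_rot: [-49.4, 89.9, -49.4]
force: [0.6, -0.4, -0.7]
grip_width: 0.0696
```

```bash
python3 st.py; python3 -c "
from cell import env;import cv2
cv2.imwrite('pics/s14.png',cv2.resize(env.read_camera('scene')['frame'][130:290,60:400,::-1],None,fx=2.3,fy=2.3))
cv2.imwrite('pics/t14.png',cv2.resize(env.read_camera('top')['frame'][120:280,60:430,::-1],None,fx=2.1,fy=2.1))"
```

```text
41.5 [0.4705 0.0098 0.1742] 0.0695680772659756 [ 49.7  -0.  -53.4 109.9   0.   70.1  -3.7]
[[ 0.001 -0.001  1.   ]
 [-0.001  1.     0.001]
 [-1.    -0.001  0.001]]
```

View pics/s14.png

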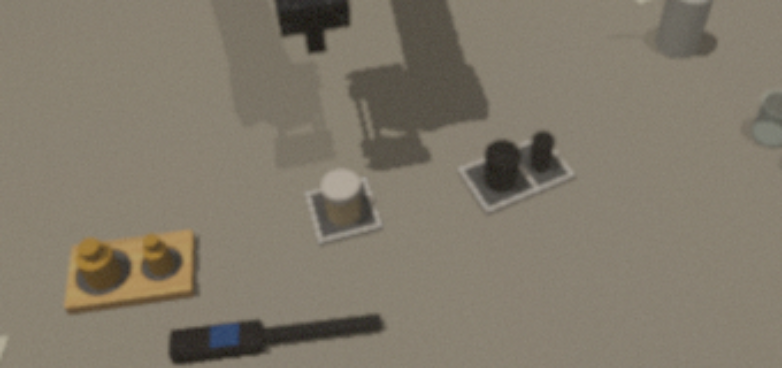

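View pics/t14.png

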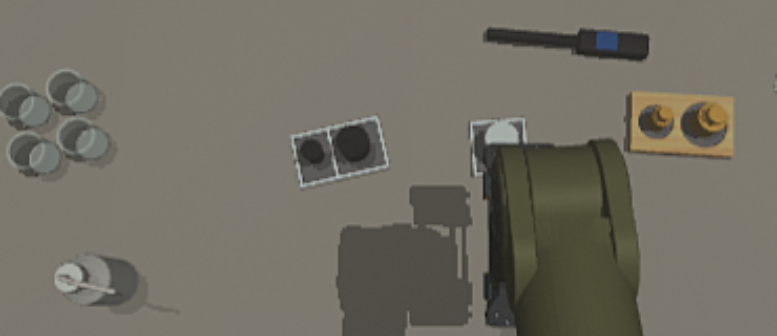

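All five stand upright in their places, and the bottle and probe are unmoved. A numeric check of the tops before handing in:

```bash
python3 -c "
from h import *
from cell import env
c=env.read_camera('scene');u=lambda a,b:((a+.5)/2.3-.5+60,(b+.5)/2.3-.5+130)
for n,p,z in [('pot',(341,184),.060),('Bst',(503,152),.058),('Sst',(543,139),.056),('Bw',(92,247),.071),('Sw',(153,241),.065)]:
  print(n,onplane(c,[u(*p)],z)[0].round(3))
o=env.get_obs();print(o['time_s'],o['force'])
env.sign_off()"
```

```text
pot [0.619 0.012 0.06 ]
Bst [0.614 0.211 0.058]
Sst [0.604 0.265 0.056]
Bw [ 0.652 -0.268  0.071]
Sw [ 0.654 -0.204  0.065]
41.65 [ 0.30702582  1.06707867 -0.06667049]
the job is handed in; nothing more can be done
```

All five pieces are upright in their own recesses or bays, and I handed the job in at 41.7 s of the 120 s allowed. I placed them in the order asked: large weight, small weight, large stopper, small stopper, then the pot. Each one was lowered until it touched its floor, released and left by a straight lift.

- **Position:** after the last placing, the scene camera put the tops within about 6 mm of their bay or recess centres. That is within the calibration and hand-picked pixel error. Both outside views show every piece standing inside its own place.
- **Bystanders:** the wash bottle and probe look unmoved in the last pictures. I did not measure their positions again.
- **One difference from plan:** the jaws closed on the pot's cap (opening about 45 mm) rather than its body. It still hung straight and was set down upright.
- **Forces:** the wrist force readings stayed within a few newtons, the highest being about 6 N as the small weight touched down.

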